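# Put the disc-cutter punches back in their stand by size

### The arm

A 6-joint arm with a two-finger parallel gripper is mounted at the origin on a cart in front of the work surface, level with it; the furniture and walls round the work are solid. World frame = base frame: x ahead of the robot, y to its left, z up, the work surface at z = 0. Lengths are in m, angles in degrees, forces in N, time in s.
With the tool pointing down it reaches from about 0.325 to 0.85 m from the base axis. Payload 15.5 kg.
Tool frame: the origin (TCP) lies at the very end of the fingers, on their centre line; the grasp point (between the pads) lies arm.grip_depth behind it (arm.grip_depth is the distance from the TCP to the grasp point, in m); z points along the fingers, y is the line along which they close (so a half turn about z gives the same grasp; the last joint's range is limited). The gripper opens to 91 mm and grips with 3 to 60 N. Pads are 32 mm wide; open, the fingers measure 118 mm over their backs; the gripper's body (76 mm by 178 mm) begins 60 mm behind the grasp point.
Start: joints at [60.247, 28.281, 77.091, -0, 74.628, -5.472], TCP at [0.257, 0.57, 0.214] pointing down, gripper open.
Joint ranges: [-166.48, 166.48], [-47.26, 123.95], [12.59, 153.08], [-70.14, 250.14], [6.76, 159.57], [-176.63, 176.63]. Speed limits (degrees/s): [108.29, 108.29, 147.25, 172.46, 172.46, 172.46].

### API

Orientations are given as a 3x3 rotation matrix whose columns are the frame's x, y, z axes.
In Python, from rig import arm gives the robot as it stands. Calls block until the motion is done:
- arm.move_to(position, orientation): joint-space move of the TCP to a pose.
- arm.move_l(position, orientation=None, feed=0.15): straight line of the TCP; orientation=None keeps the orientation; feed is the mean speed in m/s.
- arm.move_joints(angles): joint-space move.
- arm.grip(opening): finger opening in m; the grip force is fixed at half the most; returns when the fingers have stopped.
- arm.sleep(seconds).
- arm.solve_ik(position, orientation): joint angles nearest the present ones, or None.
- arm.snapshot(name): name is "side" or "top"; returns the picture (384x512x3 uint8, red, green, blue); there is no depth.
- arm.get_calibration(name): a dict with "intrinsics" (3x3 intrinsics, pixels), "cam_to_world" (4x4, takes a point from camera to world coordinates). Camera axes: x right, y down, z forward; pixel columns grow to the right and rows downward; lengths in m; the calibration is good to about 2 mm. A picture is of the moment at which its call begins. get_calibration takes no time and is no camera call.
A pose or a line that the arm cannot do raises arm.Unreachable and nothing moves.
- arm.sign_off(): hands the job in; it is judged then, once.
Readings, each from a call of its own:
- arm.current_t(): time.
- arm.current_joint_positions(): joint angles.
- arm.current_dq(): joint speeds.
- arm.current_tau(): joint torques, N m.
- arm.current_ee_pos(): TCP position.
- arm.current_tool_rot(): TCP orientation.
- arm.current_force(): force on the tool from outside, world axes, zero at the start.
- arm.current_torque(): the same for the moment, N m.
- arm.current_width(): finger opening in m.
- arm.current_grasp_force(): force on a finger pad.
Only numpy, scipy, OpenCV 4.12 (cv2) and the standard library are available. Lean on these libraries where they do the work, as an engineer would, in place of code of your own. Each camera call takes 0.05 s, during which the arm holds its last target. There are 200 camera calls.

### The job

The discs are cut, so put the four round steel punches away in the wooden punch stand in order of size, each upright, head up, in the pocket bored for it (thinnest punch in the narrowest pocket, thickest in the widest); one of them is still in the disc cutter and has to be drawn straight up out of it. Lower each one gently until it rests on the felt at the bottom, do not drop it in, and do not knock any of them over. Leave the tin of brass findings where it is.

Things in the scene. Friction and masses are not known exactly. Their poses are not given: they have to be found in the camera images.
- punch_14: Steel cylinder 14 mm in diameter, 60 mm tall (thinnest of the four), about 73 g, upright on its flat face; crowned striking head on top. Origin: centre of its underside; z up its axis. Starts standing on the open bench.
- punch_20: Steel cylinder 20 mm in diameter, 60 mm tall (second thinnest of the four), about 148 g, upright on its flat face; crowned striking head on top. Origin: centre of its underside; z up its axis. Starts standing on the open bench.
- punch_26: Steel cylinder 26 mm in diameter, 60 mm tall (second thickest of the four), about 250 g, upright on its flat face; crowned striking head on top. Origin: centre of its underside; z up its axis. Starts in its bore of the disc cutter, base 16 mm above the bench: the guide plate holds its lower 24 mm with 1.5 mm play all round, top 36 mm out; draw it straight up over 24 mm before moving sideways.
- punch_32: Steel cylinder 32 mm in diameter, 60 mm tall (thickest of the four), about 379 g, upright on its flat face; crowned striking head on top. Origin: centre of its underside; z up its axis. Starts standing on the open bench.
- pocket_14: Narrowest of four round pockets in the dark wooden stand, for the 14 mm punch: 19 mm wide, flaring to 25 mm in its top 6 mm, 20 mm deep, green felt floor. Origin: centre of that floor, 10 mm above the bench; z up. The row runs along y, wider towards +y; this one 64.5 mm to -y of the stand's middle. Stand: fixed, at any yaw, 70 mm across, 182 mm along y, top 30 mm above the bench.
- pocket_20: Second narrowest of four round pockets in the dark wooden stand, for the 20 mm punch: 25 mm wide, flaring to 31 mm in its top 6 mm, 20 mm deep, green felt floor. Origin: centre of that floor, 10 mm above the bench; z up. The row runs along y, wider towards +y; this one 30.5 mm to -y of the stand's middle. Stand: fixed, at any yaw, 70 mm across, 182 mm along y, top 30 mm above the bench.
- pocket_26: Second widest of four round pockets in the dark wooden stand, for the 26 mm punch: 31 mm wide, flaring to 37 mm in its top 6 mm, 20 mm deep, green felt floor. Origin: centre of that floor, 10 mm above the bench; z up. The row runs along y, wider towards +y; this one 9.5 mm to +y of the stand's middle. Stand: fixed, at any yaw, 70 mm across, 182 mm along y, top 30 mm above the bench.
- pocket_32: Widest of four round pockets in the dark wooden stand, for the 32 mm punch: 37 mm wide, flaring to 43 mm in its top 6 mm, 20 mm deep, green felt floor. Origin: centre of that floor, 10 mm above the bench; z up. The row runs along y, wider towards +y; this one 55.5 mm to +y of the stand's middle. Stand: fixed, at any yaw, 70 mm across, 182 mm along y, top 30 mm above the bench.
- disc_cutter: Disc cutter, fixed to the bench: a steel block 70 mm (its x) by 96 mm (its y), 40 mm high, of a dark die plate and a pale guide plate with four bores; a brass strip sticks 23 mm out of the slot on its +x side. Origin: centre of its underside. The 26 mm punch stands in the bore at x = -14 mm, y = +24 mm of its frame.
- brass_tin: Shallow round grey tin of small brass findings, 64 mm across, 23 mm high, open, loose on the bench. Leave it alone. Origin: centre of its underside.

How it is judged (in metres and radians):
At the end, for the whole second after the job is handed in: Each of the four punches stands upright (within 0.1 rad), head up, released and at rest in its own pocket, its underside within 4 mm of the pocket's floor in height and within 6 mm of its centre (horizontal distance between punch_14 and pocket_14 below 0.006 m and z of punch_14 in the frame of pocket_14 between -0.004 and 0.004 m and angle between each of punch_14, punch_20, punch_26, punch_32's own z axis and vertical below 0.1 rad and linear speed of each of punch_14, punch_20, punch_26, punch_32 below 0.02 m/s and angular speed of each of punch_14, punch_20, punch_26, punch_32 below 0.2 rad/s and horizontal distance between punch_20 and pocket_20 below 0.006 m and z of punch_20 in the frame of pocket_20 between -0.004 and 0.004 m and horizontal distance between punch_26 and pocket_26 below 0.006 m and z of punch_26 in the frame of pocket_26 between -0.004 and 0.004 m and horizontal distance between punch_32 and pocket_32 below 0.006 m and z of punch_32 in the frame of pocket_32 between -0.004 and 0.004 m); the robot touches nothing.
It fails at once if a punch is knocked over (angle between any of punch_14, punch_20, punch_26, punch_32's own z axis and vertical above 0.9 rad).
It fails at once if a punch is dropped into its pocket instead of being lowered (faster than 0.5 m/s there) ((horizontal distance between punch_14 and pocket_14 below 0.012 m and z of punch_14 in the frame of pocket_14 below 0.022 m and linear speed of punch_14 above 0.5 m/s) or (horizontal distance between punch_20 and pocket_20 below 0.012 m and z of punch_20 in the frame of pocket_20 below 0.022 m and linear speed of punch_20 above 0.5 m/s) or (horizontal distance between punch_26 and pocket_26 below 0.012 m and z of punch_26 in the frame of pocket_26 below 0.022 m and linear speed of punch_26 above 0.5 m/s) or (horizontal distance between punch_32 and pocket_32 below 0.012 m and z of punch_32 in the frame of pocket_32 below 0.022 m and linear speed of punch_32 above 0.5 m/s)).
It fails at once if the tin of brass findings is pushed away or tipped (distance of brass_tin from where it was at the start of the episode above 0.03 m or angle between brass_tin's own z axis and vertical above 0.35 rad).
It also fails if it takes over 109 s, if anything falls off the work surface, if the arm or the gripper's body presses on something with over 40 N, if the wrist force passes 120 N, or if a joint passes its speed limit or range.

## Working session

There is one attempt and no reset: what is moved stays moved. The work goes in short steps, each a Python script; the robot and the scene stay as the last script left them, time stands still between calls to the robot, and variables do not carry over. Pictures are saved under pics/ and viewed, at most 14 in all, crops included, and the job is handed in when it is done.

```bash
mkdir -p pics; ls; python3 - <<'E'
from rig import arm
import cv2
for n in("side","top"):
    cv2.imwrite(f"pics/{n}0.png",arm.snapshot(n)[...,::-1])
    c=arm.get_calibration(n);print(n,c["intrinsics"],c["cam_to_world"])
print(arm.grip_depth,arm.current_tool_rot(),arm.current_width(),arm.current_t())
E
```

```text
pics
side [[371.92048005   0.         258.01593015]
 [  0.         371.92048005 198.0069588 ]
 [  0.           0.           1.        ]] [[-0.982787   -0.09914696  0.15588328  0.33106005]
 [-0.18291836  0.40395604 -0.89630374  0.94497671]
 [ 0.0258958  -0.90938958 -0.41513854  0.48750614]
 [ 0.          0.          0.          1.        ]]
top [[396.82337447   0.         253.68571792]
 [  0.         396.82337447 192.3332765 ]
 [  0.           0.           1.        ]] [[-0.00371139 -0.99406598  0.10871544  0.35545502]
 [-0.99988092  0.00206054 -0.01529349  0.02562294]
 [ 0.01497873 -0.10875925 -0.99395526  1.30547446]
 [ 0.          0.          0.          1.        ]]
0.0188 [[-9.11533619e-01  4.11225225e-01 -5.25377057e-04]
 [ 4.11225547e-01  9.11533175e-01 -9.06000029e-04]
 [ 1.06328551e-04 -1.04189795e-03 -9.99999452e-01]] 0.09136000023806301 0.1
```

View pics/side0.png

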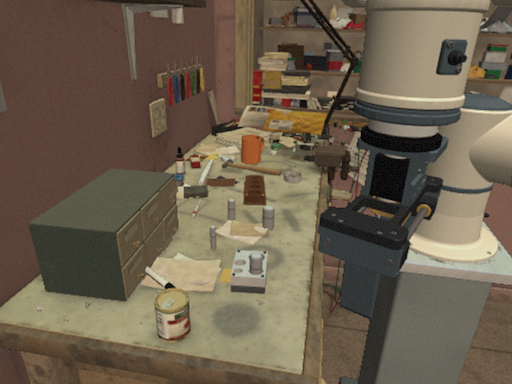

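View pics/top0.png

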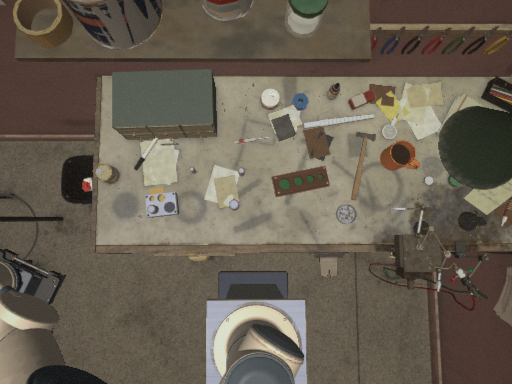

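```bash
python3 - <<'E'
import cv2
t=cv2.imread("pics/top0.png")[130:230,135:335]
s=cv2.imread("pics/side0.png")[150:300,140:320]
cv2.imwrite("pics/t1.png",cv2.resize(t,None,fx=4,fy=4,interpolation=cv2.INTER_CUBIC))
cv2.imwrite("pics/s1.png",cv2.resize(s,None,fx=4,fy=4,interpolation=cv2.INTER_CUBIC))
E
```

```text
(no output)
```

View pics/t1.png

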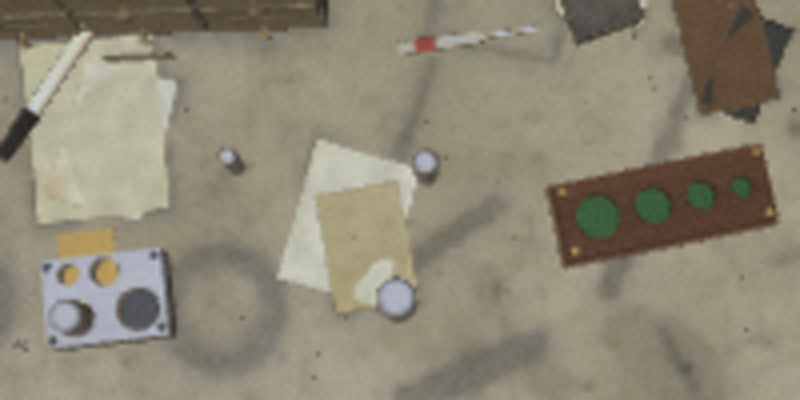

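View pics/s1.png

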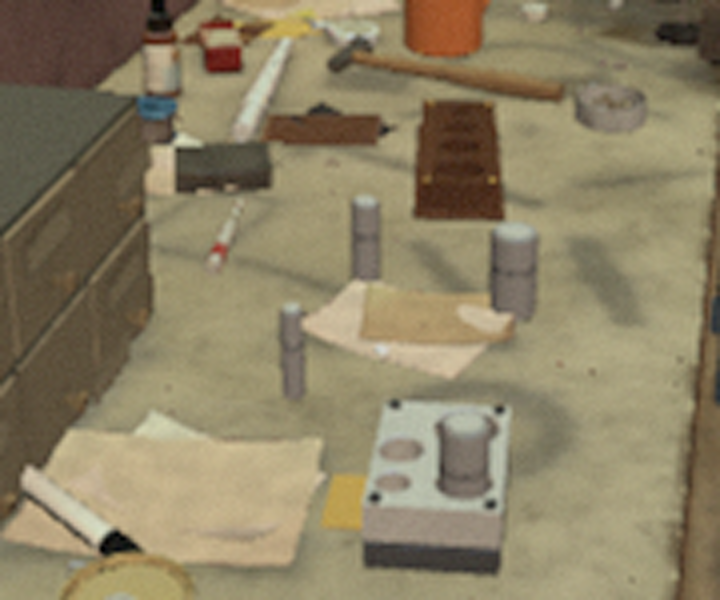

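```bash
cat > vis.py <<'E'
import numpy as np, cv2
from scipy.optimize import least_squares
from rig import arm
C={n:arm.get_calibration(n) for n in("side","top")}
def proj(n,P):
    T=np.linalg.inv(C[n]["cam_to_world"]);q=np.atleast_2d(P)@T[:3,:3].T+T[:3,3]
    q=q@C[n]["intrinsics"].T;return q[:,:2]/q[:,2:]
OFF={"top":(135,130),"side":(140,150)}
px=lambda n,uv:(np.atleast_2d(uv)+.5)/4-.5+np.array(OFF[n])
def tri(ut,us):
    f=lambda p:np.r_[(proj("top",p)-px("top",ut)).ravel(),(proj("side",p)-px("side",us)).ravel()]
    r=least_squares(f,[.4,.1,.05]);return r.x,np.abs(r.fun).max()
def box(p,P): # yaw frame
    c,s=np.cos(p[2]),np.sin(p[2]);P=np.asarray(P,float)
    return np.c_[p[0]+c*P[:,0]-s*P[:,1],p[1]+s*P[:,0]+c*P[:,1],P[:,2]+p[3]]
E
python3 - <<'E'
from vis import *
for k,a,b in[(14,(229,156),(291,309)),(20,(427,160),(366,201)),(26,(66,315),(467,418)),(32,(396,297),(515,232))]:
    print(k,*tri(a,b))
# stand top: 4 corners in top view + near-edge/far-edge corners and screws in side (approx); unknown x,y,yaw,z
cor=[[.035,.091,0],[.035,-.091,0],[-.035,-.091,0],[-.035,.091,0]]
ct=[(548,187),(760,146),(777,222),(563,267)]; cs=[(415,192),(425,101),(497,103),(503,192)]
def f(p):
    B=box(p,cor);return np.r_[(proj("top",B)-px("top",ct)).ravel(),.5*(proj("side",B)-px("side",cs)).ravel()]
r=least_squares(f,[.42,-.1,.1,.03]);print("stand",r.x,r.fun.reshape(-1,2).round(1).tolist())
yy=[.0555,.0095,-.0305,-.0645];B=box(r.x,[[0,y,-.02] for y in yy]);print(B)
print("floor pred",((proj("top",B)-OFF["top"]+.5)*4-.5).round(0).tolist())
cb=[[.035,.048,0],[.035,-.048,0],[-.035,-.048,0],[-.035,.048,0]]
ct2=[(40,262),(165,248),(172,338),(50,349)]; cs2=[(364,508),(386,402),(511,403),(501,515)]
def g(p):
    B=box(p,cb);return np.r_[(proj("top",B)-px("top",ct2)).ravel(),(proj("side",B)-px("side",cs2)).ravel()]
r=least_squares(g,[.35,.28,.1,.04]);print("cutter",r.x,r.fun.reshape(-1,2).round(1).tolist(),box(r.x,[[-.014,.024,0]]))
print(tri((844,336),(612,100)))
# cabinet corner, can top
print("can",proj("side",[.42,.5,.1]),proj("top",[.42,.5,.1]))
E
```

```text
14 [0.56803659 0.20261574 0.05672731] 0.07299272231870191
20 [0.56340831 0.04509715 0.05700505] 0.43730694639955914
26 [0.43963176 0.323773   0.07627801] 0.33899849343509914
32 [0.45508361 0.06974971 0.05731086] 0.13442793191291003
stand [ 0.53284337 -0.14621753  0.19447519  0.02367666] [[-0.8, -0.5], [0.4, -0.9], [0.8, 0.8], [-0.3, 0.4], [-0.1, -0.1], [-0.7, 0.3], [0.4, 0.3], [0.5, 0.1]]
[[ 0.52211791 -0.09176375  0.00367666]
 [ 0.53100748 -0.13689661  0.00367666]
 [ 0.53873755 -0.17614258  0.00367666]
 [ 0.5453081  -0.20950165  0.00367666]]
floor pred [[594.0, 221.0], [648.0, 211.0], [695.0, 201.0], [735.0, 193.0]]
cutter [0.45637122 0.30141704 0.11732375 0.03704595] [[0.6, 0.1], [-0.7, 0.1], [-0.2, -0.8], [0.1, 0.1], [-0.3, -0.7], [-0.0, -0.2], [0.1, 1.4], [0.5, -0.3]] [[0.43965815 0.32361329 0.03704595]]
(array([ 0.42514125, -0.29325172,  0.01852479]), np.float64(0.2449044793472126))
can [[247.60895742 304.23657444]] [[ 90.50544557 214.83257966]]
```

```bash
python3 - <<'E'
from vis import *
im=np.mean([arm.snapshot("top") for _ in range(6)],0)
c=im[160:202,265:337]; 
d=np.clip(c[...,1]-c[...,0],0,None);m=((d>12)).astype(np.uint8)
n,l,st,ce=cv2.connectedComponentsWithStats(m)
obs=[]
for i in range(1,n):
    if st[i,4]<8: continue
    k=cv2.dilate((l==i).astype(np.uint8),np.ones((3,3)))*np.clip(c[...,1]-c[...,0]+10,0,None)
    v,u=np.mgrid[:k.shape[0],:k.shape[1]];obs.append([(k*u).sum()/k.sum()+265,(k*v).sum()/k.sum()+160,st[i,4]])
obs=np.array(sorted(obs));print(obs)
yy=[.0555,.0095,-.0305,-.0645]
if len(obs)==4:
  for z in(.014,.017,.02):
    f=lambda p:(proj("top",box([*p,z],[[0,y,0] for y in yy]))-obs[:,:2]).ravel()
    r=least_squares(f,[.53,-.14,.19]);print(z,r.x,r.fun.round(2))
# brown silhouette incl. green: warm-dark
br=(((c[...,0]-c[...,2]>25)&(c.mean(2)<110))|(m>0)).astype(np.uint8)
br=cv2.morphologyEx(br,cv2.MORPH_CLOSE,np.ones((3,3)))
n,l,st,ce=cv2.connectedComponentsWithStats(br);i=1+st[1:,4].argmax()
cn=cv2.findContours((l==i).astype(np.uint8),0,1)[0][0];R=cv2.minAreaRect(cn);print(st[i],R[0][0]+265,R[0][1]+160,R[1:])
for p in([.5328,-.1462,.194,.03],[.54,-.147,.19,.03]):
    print(proj("top",box(p,[[0,0,0]])))
E
```

```text
[[284.03313131 183.75335578  86.        ]
 [297.79174879 180.94807313  56.        ]
 [309.67808847 178.49427     33.        ]
 [319.83991487 176.41428234  17.        ]]
0.014 [ 0.5360494  -0.14891509  0.20138933] [ 0.14 -0.02  0.03 -0.02 -0.02  0.01 -0.14  0.03]
0.017 [ 0.5356266  -0.14849309  0.20142807] [ 0.09 -0.02  0.01 -0.01 -0.01  0.01 -0.1   0.02]
0.02 [ 0.53520379 -0.14807109  0.201467  ] [ 0.05 -0.01  0.   -0.01  0.01  0.   -0.06  0.01]
[   6    6   59   31 1182] 300.1153869628906 181.0769214630127 ((21.376657485961914, 55.893096923828125), 78.69007110595703)
[[300.46716807 180.66339383]]
[[300.67610506 178.46918831]]
```

```bash
cat >> vis.py <<'E'
def ray(uv,z,n="top"):
    c=C[n];M=c["cam_to_world"];d=M[:3,:3]@np.linalg.inv(c["intrinsics"])@[*uv,1];o=M[:3,3];return (o+d*(z-o[2])/d[2])
def R(deg):
    a=np.radians(deg);y=np.array([np.cos(a),np.sin(a),0]);z=np.array([0,0,-1.]);return np.c_[np.cross(y,z),y,z]
P={k:ray(px("top",uv)[0],z)[:2] for k,uv,z in[(14,(229,156),.06),(20,(427,160),.06),(26,(66,315),.076),(32,(396,297),.06)]}
S=box([.5356,-.1485,.2014,0],[[0,y,.01] for y in(-.0645,-.0305,.0095,.0555)])
POCK=dict(zip((14,20,26,32),S[:,:2]))
E
python3 - <<'E'
from vis import *
print(P,POCK)
print("cab front bottom",ray((112,290),0,"side"),ray((179,215),0,"side"),"top edge from top z=.15,.2",ray((216,127),.15),ray((216,127),.2))
r=least_squares(lambda p:np.r_[(proj("top",p)-[216,128]).ravel(),(proj("side",p)-[181,178]).ravel()],[.65,.15,.2]);print("cab top corner",r.x)
for k in P:
  for a in(90,75,60,45,11.5):
    for p,n in((P[k],"P"),(POCK[k],"K")):
      q=[arm.solve_ik([*p,z],R(a)) for z in(.03,.14)]
      print(k,n,a,[None if v is None else np.round(v)[[0,5]].tolist() for v in q],end=";")
  print()
E
```

```text
{14: array([0.56771388, 0.20220147]), 20: array([0.5643156 , 0.04529459]), 26: array([0.44070069, 0.32398423]), 32: array([0.45529305, 0.06969886])} {14: array([ 0.54850266, -0.21169629]), 20: array([ 0.54170126, -0.17838352]), 26: array([ 0.53369961, -0.13919202]), 32: array([ 0.52449771, -0.09412179])}
cab front bottom [0.71882359 0.40173986 0.        ] [0.71093698 0.06003696 0.        ] top edge from top z=.15,.2 [0.67785254 0.1193928  0.15      ] [0.66390167 0.11533516 0.2       ]
cab top corner [0.67507024 0.11948057 0.13930031]
14 P 90 [[14.0, -76.0], [14.0, -76.0]];14 K 90 [[-27.0, -117.0], [-27.0, -117.0]];14 P 75 [[14.0, -61.0], [14.0, -61.0]];14 K 75 [[-27.0, -102.0], [-27.0, -102.0]];14 P 60 [[14.0, -46.0], [14.0, -46.0]];14 K 60 [[-27.0, -87.0], [-27.0, -87.0]];14 P 45 [[14.0, -31.0], [14.0, -31.0]];14 K 45 [[-27.0, -72.0], [-27.0, -72.0]];14 P 11.5 [[14.0, 2.0], [14.0, 2.0]];14 K 11.5 [[-27.0, -38.0], [-27.0, -38.0]];
20 P 90 [[-1.0, -91.0], [-1.0, -91.0]];20 K 90 [[-24.0, -114.0], [-24.0, -114.0]];20 P 75 [[-1.0, -76.0], [-1.0, -76.0]];20 K 75 [[-24.0, -99.0], [-24.0, -
[... 353 characters left out ...]
.0], [30.0, -45.0]];26 K 75 [[-21.0, -96.0], [-21.0, -96.0]];26 P 60 [[30.0, -30.0], [30.0, -30.0]];26 K 60 [[-21.0, -81.0], [-21.0, -81.0]];26 P 45 [[30.0, -15.0], [30.0, -15.0]];26 K 45 [[-21.0, -66.0], [-21.0, -66.0]];26 P 11.5 [[30.0, 19.0], [30.0, 19.0]];26 K 11.5 [[-21.0, -32.0], [-21.0, -32.0]];
32 P 90 [[1.0, -89.0], [1.0, -89.0]];32 K 90 [[-17.0, -107.0], [-17.0, -107.0]];32 P 75 [[1.0, -74.0], [1.0, -74.0]];32 K 75 [[-17.0, -92.0], [-17.0, -92.0]];32 P 60 [[1.0, -59.0], [1.0, -59.0]];32 K 60 [[-17.0, -77.0], [-17.0, -77.0]];32 P 45 [[1.0, -44.0], [1.0, -44.0]];32 K 45 [[-17.0, -62.0], [-17.0, -62.0]];32 P 11.5 [[1.0, -10.0], [1.0, -10.0]];32 K 11.5 [[-17.0, -28.0], [-17.0, -28.0]];
```

```bash
cat >> vis.py <<'E'
H=.048-arm.grip_depth; ZT=.15; A0=11.54
r3=lambda v:np.round(v,4).tolist()
def pick(k,a,base=0,xy=None):
    p=P[k] if xy is None else xy
    arm.move_l([*p,max(ZT,.15)],R(a),feed=.3)
    arm.grip(k/1000+.014)
    arm.move_l([*p,base+H],feed=.12)
    arm.grip(0)
    print(k,"grip w",arm.current_width(),"F",r3(arm.current_force()),"gf",arm.current_grasp_force(),"t",arm.current_t())
def lift(k,base=0):
    p=arm.current_ee_pos();arm.move_l([p[0],p[1],base+H+.035],feed=.08);arm.move_l([p[0],p[1],ZT],feed=.2)
    print("lifted w",arm.current_width(),"F",r3(arm.current_force()))
def carry(k,off=(0,0)):
    q=POCK[k]+off;arm.move_l([*q,ZT],R(A0),feed=.3)
    arm.move_l([*q,.01+H+.024],feed=.15);f0=arm.current_force()
    for z in(.018,.012,.006,.001):
        arm.move_l([*q,.01+H+z],feed=.05);print(z,"dF",r3(np.array(arm.current_force())-f0),r3(arm.current_ee_pos()))
def release(k):
    arm.grip(k/1000+.014);p=arm.current_ee_pos();arm.move_l([p[0],p[1],ZT],feed=.2);print("t",arm.current_t(),r3(arm.current_force()))
E
python3 - <<'E'
from vis import *
arm.move_l([.45,.30,.2],R(A0),feed=.3)
pick(32,A0);lift(32);carry(32)
E
```

```text
32 grip w 0.03172139538051437 F [-2.0602, -0.186, 8.2221] gf 29.98701721429825 t 4.95
lifted w 0.03139003218607372 F [0.5692, 0.072, -3.5228]
0.018 dF [0.7146, -0.0541, 0.0287] [0.5246, -0.0941, 0.0575]
0.012 dF [0.2542, -0.4969, -0.2134] [0.5243, -0.0941, 0.0509]
0.006 dF [0.732, -0.8908, -0.0496] [0.5243, -0.0941, 0.0448]
0.001 dF [0.6369, 0.6475, -0.5378] [0.5244, -0.0941, 0.0399]
```

```bash
python3 - <<'E'
from vis import *
arm.move_l([*POCK[32],.01+H],feed=.03);print(r3(arm.current_force()))
release(32)
arm.move_l([.46,.2,.15],R(90),feed=.3)
im=arm.snapshot("top")
cv2.imwrite("pics/t2.png",cv2.resize(im[150:210,180:340],None,fx=5,fy=5,interpolation=cv2.INTER_CUBIC)[...,::-1])
print(arm.current_t(),proj("top",[*POCK[32],.07]),(proj("top",[*POCK[32],.07])-[180,150]+.5)*5-.5)
E
```

```text
[-1.4251, -0.4874, 4.9931]
t 10.025 [-0.2849, -0.5245, -0.2002]
11.5917 [[285.66685642 181.55061668]] [[530.33428211 159.75308338]]
```

View pics/t2.png

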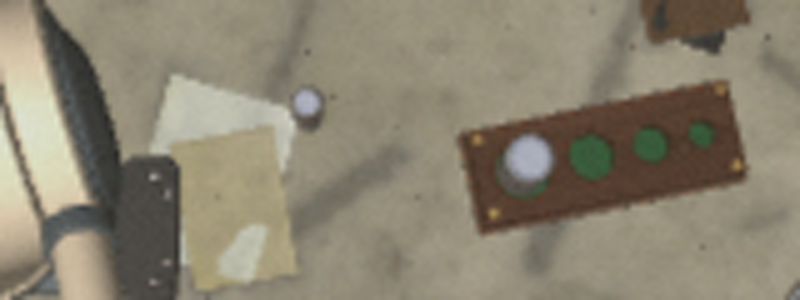

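The 32 mm punch stands in the widest pocket, with its head at (529,159) against a predicted (530,160), so camera bias is under 1 mm. Continuing with the other two punches on the bench.

```bash
python3 - <<'E'
from vis import *
for k,a in((20,60),(14,90)):
    pick(k,a);lift(k)
    if not .8*k/1000<arm.current_width()<1.1*k/1000: raise SystemExit("bad grip")
    carry(k)
    if abs(arm.current_force()[2])>12: raise SystemExit("stuck?")
    arm.move_l([*POCK[k],.01+H],feed=.03);print(r3(arm.current_force()));release(k)
    if k==20: arm.move_l([.5,.1,ZT],R(90),feed=.3)
arm.move_l([.46,.2,.15],R(60),feed=.3)
im=arm.snapshot("top")
cv2.imwrite("pics/t3.png",cv2.resize(im[150:210,180:340],None,fx=5,fy=5,interpolation=cv2.INTER_CUBIC)[...,::-1])
for k in(14,20):print((proj("top",[*POCK[k],.07])-[180,150]+.5)*5-.5)
E
```

```text
20 grip w 0.018964632842607642 F [-0.4658, -0.2924, 6.6861] gf 29.991833567619324 t 14.3083
lifted w 0.018867264314269067 F [0.1908, -0.0277, -1.6834]
0.018 dF [-0.2602, 0.6143, -1.229] [0.5418, -0.1784, 0.0575]
0.012 dF [-2.5755, -2.5394, -3.6534] [0.5413, -0.1785, 0.0509]
0.006 dF [-2.4263, -4.9428, -2.9987] [0.5414, -0.1786, 0.0448]
0.001 dF [-1.6853, -4.9176, -3.8438] [0.5415, -0.1787, 0.0399]
[-5.536, -6.5433, 6.4838]
t 19.6333 [-0.9616, -0.4753, -0.9]
14 grip w 0.013169520157213845 F [0.2525, -0.2798, 5.5767] gf 29.997674524784088 t 23.5667
lifted w 0.013248053064078662 F [0.3964, -0.3317, -0.8176]
0.018 dF [0.5515, -1.1422, -0.5459] [0.5486, -0.2117, 0.0575]
0.012 dF [0.5209, -1.2117, -0.3236] [0.5483, -0.2116, 0.0509]
0.006 dF [0.7343, -1.2344, 0.3154] [0.5483, -0.2116, 0.0448]
0.001 dF [0.3222, -0.6184, -1.189] [0.5485, -0.2117, 0.04]
[-1.5636, 0.3618, 7.6704]
t 29.4333 [-0.0687, -0.1236, -0.9156]
[[715.84273355 121.76157676]]
[[663.41468903 132.49866386]]
```

View pics/t3.png

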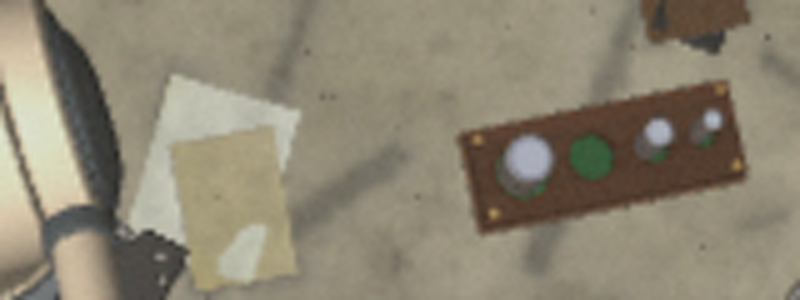

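The 20 mm punch, head at (658,131), and the 14 mm punch, at (712,119), are both upright in their pockets, within about 3 mm. Now drawing the 26 mm punch from the cutter.

```bash
python3 - <<'E'
from vis import *
k=26
pick(k,A0,base=.017);lift(k,base=.017)
if not .8*k/1000<arm.current_width()<1.1*k/1000: raise SystemExit("bad grip")
# punch base is 1 mm nearer to the grasp point than H assumes
H2=H-.001+.002
arm.move_l([*POCK[k],ZT],R(A0),feed=.3)
for z in(.024,.018,.012,.006,.001,0,-.001):
    arm.move_l([*POCK[k],.01+H+z],feed=.05);print(z,r3(arm.current_force()),r3(arm.current_ee_pos()))
    if abs(arm.current_force()[2])>15: break
E
```

```text
26 grip w 0.02541287146078752 F [-1.1305, -0.0845, 6.9657] gf 29.93097960948944 t 33.8917
lifted w 0.02537845164812167 F [-0.4991, 0.4412, -3.8402]
0.024 [-0.2353, 0.8415, -2.8026] [0.5338, -0.1392, 0.0634]
0.018 [1.0021, -0.3033, -3.1369] [0.5334, -0.1391, 0.0568]
0.012 [-0.1969, 0.1509, -3.2387] [0.5334, -0.1391, 0.0508]
0.006 [-1.2368, -0.3635, -2.7021] [0.5335, -0.1391, 0.0448]
0.001 [-0.3593, -1.1292, -0.6566] [0.5338, -0.1393, 0.0401]
0 [-6.0694, -1.7979, 16.9658] [0.5338, -0.1395, 0.04]
```

```bash
python3 - <<'E'
from vis import *
release(26)
arm.move_l([.40,.25,.25],R(60),feed=.3);arm.sleep(.5)
for n,(y0,y1,x0,x1) in dict(top=(160,205,265,355),side=(150,225,220,320)).items():
    im=np.mean([arm.snapshot(n) for _ in range(4)],0)[y0:y1,x0:x1,::-1]
    cv2.imwrite(f"pics/{n}4.png",cv2.resize(im,None,fx=7,fy=7,interpolation=cv2.INTER_CUBIC))
    for k in P:print(n,k,*[((proj(n,[*POCK[k],z])-[x0,y0]+.5)*7-.5).round().tolist() for z in(.07,.03)])
E
```

```text
t 41.025 [0.4279, 0.4826, -1.0989]
top 14 [[407.0, 101.0]] [[391.0, 114.0]]
top 20 [[334.0, 116.0]] [[320.0, 129.0]]
top 26 [[247.0, 133.0]] [[236.0, 146.0]]
top 32 [[148.0, 154.0]] [[139.0, 166.0]]
side 14 [[242.0, 111.0]] [[240.0, 189.0]]
side 20 [[243.0, 135.0]] [[241.0, 215.0]]
side 26 [[243.0, 166.0]] [[241.0, 247.0]]
side 32 [[244.0, 203.0]] [[242.0, 287.0]][ WARN:0@7.104] global loadsave.cpp:1063 imwrite_ Unsupported depth image for selected encoder is fallbacked to CV_8U.
```

View pics/top4.png

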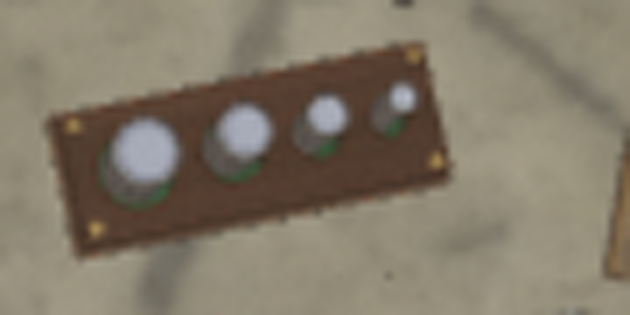

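View pics/side4.png

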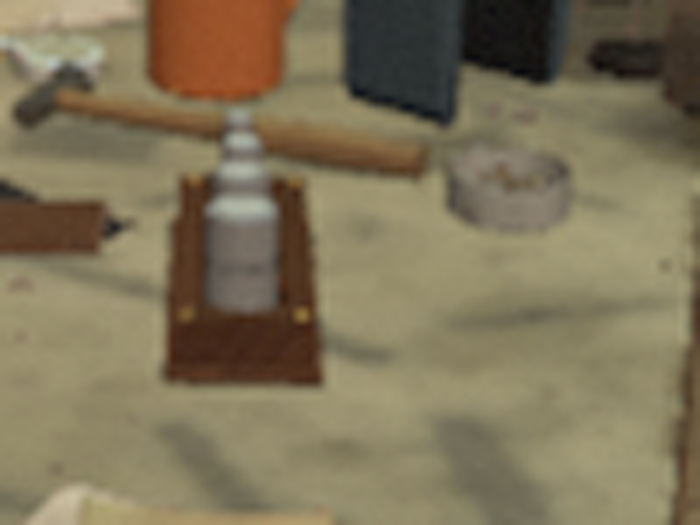

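The top view shows all four heads at (146,152), (244,131), (326,115) and (403,98), each within about 3.5 mm of the predicted position. In the side view they sit at consistent seated heights, from (242,207) to (238,116), and the tin is undisturbed at (508,187).

```bash
python3 -c "
from rig import arm
print(arm.current_t(),arm.sign_off())"
```

```text
the job is handed in; nothing more can be done
43.4833 None
```

I put all four punches in their own pockets, upright and released, left the tin alone, and handed the job in at 43.5 s of the 109 s allowed; the hand-in call returned no verdict.

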